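# Pack the microscope's accessories into their fitted case

## Task

Pack the microscope's accessories into the open fitted case: draw the eyepiece out of the microscope's inclined tube and lay it in its stepped cut-out, lay the small slide box in the oblong cut-out next to it, and when both are down lay the mechanical stage over them in the wide upper recess, its open side around the raised tongue, so that all three lie flat and fully home. Set the parts down rather than dropping them, and leave the jar and the mortar where they are.

Things in the scene. Friction and masses are not known exactly. Their poses are not given: they have to be found in the camera images.
- case: Open fitted case, fixed: 202 (x, long side) x 118 (y) x 66 mm high, black shell, dark rigid moulded insert. Origin: centre of underside, z up. In its frame (mm): insert top at height 62; wide upper recess x -88..88, y -46..46 with its floor (the ledge) at height 45; the two lower cut-outs are sunk in the ledge (see eyepiece_bed, box_bed).
- eyepiece_bed (a point): At case frame (65, 0, 27) mm: where the centre of the eyepiece's head is when home; axes as the case's. Stepped cut-out, case frame mm: barrel bed x 22..48, y -15..15, floor height 15.4; head bed x 48..82, y -20..20, floor 11; finger slot across, x 53..77, y -46..46, floor 5. Home: level along x, head at +x, barrel at -x, top 2 mm below the ledge.
- box_bed (a point): At case frame (-37, 0, 31) mm: where the slide box's centre is when home; axes as the case's. Oblong cut-out, case frame mm: x -82..8, y -20..20, floor height 19; finger slot across it, x -50..-24, y -46..46, floor 11. Home: long side along x (either way round), right way up, top 2 mm below the ledge. 3 mm clearance all round.
- stage_bed (a point): At case frame (5, -29, 67) mm: where stage_grip is when the mechanical stage is home, flat on the ledge across both lower cut-outs; axes as the case's; the stage's x and y axes then point along the case's x and y. 3 mm clearance all round.
- tongue (a point): Centre of the top of a raised tongue on the case's ledge, 55 mm above the case's underside; the tongue is 47 (x) x 19 (y) mm and 10 mm high, at case frame x -15..32, y 27..46. It enters the open side of the mechanical stage, between its slide arms.
- eyepiece_head (a point): Eyepiece, 75 g: black head, diameter 32, 28 mm long; behind it a steel barrel, diameter 23.2, 26 mm long. This point: centre of the head on the axis; x points from barrel to head; turn about x arbitrary. At first the barrel sits loose (no lock or thread) in the microscope's tube, the head wholly outside, x rising 30 degrees from level; free once drawn 28 mm along x.
- tube_mouth (a point): Centre of the open upper end of the microscope's inclined tube (diameter 32 outside, 26 mm inside; 55 mm long); axes as the microscope's. From here the tube runs towards the microscope's -x, 30 degrees below level.
- microscope: Compound microscope, fixed, white and black, 310 mm high without eyepiece. Origin: on the bench below the optical axis, z up; the inclined tube points to +x, rising 30 degrees. Base x -100..85, y -62..62 mm; limb x -92..-58 up to 250 mm high; stage x -58..62, y -60..60, top at 136; head within 33 mm of the optical axis, up to 298 mm. Nothing stands above the tube.
- box_center (a point): Slide box, 60 g: flat closed grey plastic box 84 (x) x 34 (y) x 24 mm high, paper label on top, lying flat on the bench. This point: its centre, 12 mm up; z up.
- stage_grip (a point): Attachable mechanical stage, 260 g, 170 (x) x 86 (y) mm: black rail along x, drive housing on it, steel slide arms; lies flat on the bench, z up. This point: centre of the housing, 22 mm above the underside. The housing, a block 40 (x) x 22 (y) mm from 10 to 34 mm high above the rail, is the place to hold it, near the centre of mass.
- mech_stage: Origin: underside of the mechanical stage, middle of its 170 x 86 outline; stage_grip is at (5, -29, 22) mm. In mm: rail x -70..85, y -43..-23, 10 high; knob on its -x end to x -85, 18 high; towards +y up to y 43 run slide arms at x -66..-54 and x 46..58 (5 high) and the Y slide at x 70..84 (10 high; knob 24 high at its rail end). Open to +y between the arms.
- eyepiece: The eyepiece itself; same point and axes as eyepiece_head.
- slide_box: The slide box itself; origin at the centre of its underside, axes as box_center.
- reagent_jar: Bystander: white screw-top jar, 64 mm diameter, 115 mm high, standing; origin at its underside. Leave alone.
- mortar: Bystander: white porcelain mortar bowl, 96 mm across, 50 mm high; origin at its underside. Leave alone.

How it is judged:
On the way:
1. the eyepiece and the slide box lie home in their lower cut-outs while the mechanical stage is still out of the case (x of eyepiece_head in the frame of eyepiece_bed between -0.006 and 0.006 m and y of eyepiece_head in the frame of eyepiece_bed between -0.006 and 0.006 m and z of eyepiece_head in the frame of eyepiece_bed between -0.003 and 0.003 m and angle between the x axis of eyepiece_head and the x axis of eyepiece_bed, either way round below 0.15 rad and x of box_center in the frame of box_bed between -0.006 and 0.006 m and y of box_center in the frame of box_bed between -0.006 and 0.006 m and z of box_center in the frame of box_bed between -0.003 and 0.003 m and angle between box_center's own z axis and vertical below 0.08 rad and horizontal distance between mech_stage and case above 0.12 m), for 0.2 s.
At the end, for the whole second after the job is handed in: All let go, at rest and home: eyepiece in its stepped cut-out (6 mm level, 3 mm in height, axis within 0.15 rad), slide box in the oblong one (6 mm, 3 mm, tilt under 0.08 rad), mechanical stage on the ledge above them (7 mm, 3 mm, tilt under 0.05 rad) (x of eyepiece_head in the frame of eyepiece_bed between -0.006 and 0.006 m and y of eyepiece_head in the frame of eyepiece_bed between -0.006 and 0.006 m and z of eyepiece_head in the frame of eyepiece_bed between -0.003 and 0.003 m and angle between the x axis of eyepiece_head and the x axis of eyepiece_bed, either way round below 0.15 rad and x of box_center in the frame of box_bed between -0.006 and 0.006 m and y of box_center in the frame of box_bed between -0.006 and 0.006 m and z of box_center in the frame of box_bed between -0.003 and 0.003 m and angle between box_center's own z axis and vertical below 0.08 rad and x of stage_grip in the frame of stage_bed between -0.007 and 0.007 m and y of stage_grip in the frame of stage_bed between -0.007 and 0.007 m and z of stage_grip in the frame of stage_bed between -0.003 and 0.003 m and angle between stage_grip's own z axis and vertical below 0.05 rad and linear speed of each of eyepiece, slide_box, mech_stage below 0.02 m/s); the robot touches nothing.
It fails at once if the eyepiece is dropped: it falls free faster than 0.75 m/s (about 3 cm of fall) (linear speed of eyepiece above 0.75 m/s and contact force between the fingers and eyepiece below 0.02 N).
It fails at once if the slide box is dropped: it falls free faster than 0.75 m/s (about 3 cm of fall) (linear speed of slide_box above 0.75 m/s and contact force between the fingers and slide_box below 0.02 N).
It fails at once if the mechanical stage is dropped: it falls free faster than 0.75 m/s (about 3 cm of fall) (linear speed of mech_stage above 0.75 m/s and contact force between the fingers and mech_stage below 0.02 N).
It fails at once if the jar or the mortar is moved more than 3 cm (distance of any of reagent_jar, mortar from where it was at the start of the episode above 0.03 m).
It also fails if it takes over 70 s, if anything falls off the work surface, if the arm or the gripper's body presses on something with over 40 N, if the wrist force passes 120 N, or if a joint passes its speed limit or range.

## Robot

A 6-joint arm with a two-finger parallel gripper is mounted at the origin on the work surface. World frame = base frame: x ahead of the robot, y to its left, z up, the work surface at z = 0. Lengths are in m, angles in rad, forces in N, time in s.
With the tool pointing down it reaches from about 0.325 to 0.775 m from the base axis. Payload 5.5 kg.
Tool frame: the origin (TCP) lies between the finger pads; the fingertips stand 8 mm ahead of it and the grasp point (between the pads) lies 11 mm behind it (tcp_to_tips is the distance from the TCP to the fingertips, in m); z points along the fingers, y is the line along which they close (so a half turn about z gives the same grasp; the last joint's range is limited). The gripper opens to 88 mm and grips with 3 to 60 N. Pads are 20 mm wide; open, the fingers measure 115 mm over their backs; the gripper's body (75 mm by 178 mm) begins 61 mm behind the grasp point.
Start: joints at [1.091, 0.091, 1.231, -0, 1.82, -0.057], TCP at [0.246, 0.547, 0.231] pointing down, gripper open.
Joint ranges: [-2.87, 2.87], [-0.86, 2.18], [0.17, 2.46], [-1.51, 4.65], [0.06, 2.69], [-2.65, 2.65]. Speed limits (rad/s): [2.57, 2.57, 3.01, 3.14, 3.14, 3.14].

## Interface

Orientations are given as a unit quaternion [w, x, y, z].
In Python, from bench import * gives the robot as it stands. Calls block until the motion is done:
- move_to(position, orientation): joint-space move of the TCP to a pose.
- move_l(position, speed=0.15, orientation=None): straight line of the TCP; orientation=None keeps the orientation; speed is the mean speed in m/s.
- movej(angles): joint-space move.
- gripper_open() and close(): open the fingers fully, or close them until they stop; the grip force is fixed at half the most.
- hold(seconds).
- inverse_kinematics(position, orientation): joint angles nearest the present ones, or None.
- state(): the state.
- get_image(name): name is "side" or "top"; returns a dict with "frame" (384x512x3 uint8, blue, green, red), "depth" (384x512 float32, m along the optical axis (not along the pixel's ray), 0 where there is no reading), "camera_matrix" (3x3 intrinsics, pixels), "view" (4x4, takes a point from world to camera coordinates). Camera axes: x right, y up, looking along -z (the intrinsics and any distortion apply to the point x, -y, -z); pixel columns grow to the right and rows downward; lengths in m; the calibration is good to about 2 mm. A picture is of the moment at which its call begins.
A pose or a line that the arm cannot do raises IKError and nothing moves.
- job_done(): hands the job in; it is judged then, once.
The state is a dict: "time": time; "joint_pos": joint angles; "dq": joint speeds; "joint_torque": joint torques, N m; "ee_pos": TCP position; "ee_rot": TCP orientation; "ft_force": force on the tool from outside, world axes, zero at the start; "moment": the same for the moment, N m; "finger_gap": finger opening in m; "finger_force": force on a finger pad.
Only numpy, scipy, OpenCV 4.12 (cv2) and the standard library are available. Lean on these libraries where they do the work, as an engineer would, in place of code of your own. Each camera call takes 0.05 s, during which the arm holds its last target. There are 200 camera calls.

## Working session

There is one attempt and no reset: what is moved stays moved. The work goes in short steps, each a Python script; the robot and the scene stay as the last script left them, time stands still between calls to the robot, and variables do not carry over. Pictures are saved under pics/ and viewed, at most 10 in all, crops included, and the job is handed in when it is done.

```bash
ls; mkdir -p pics
python3 - <<'E'
from bench import *
import numpy as np,cv2
for n in ["side","top"]:
    d=get_image(n); np.savez(f"pics/{n}0.npz",**d); cv2.imwrite(f"pics/{n}0.png",d["frame"])
    print(n,d["camera_matrix"].tolist(),np.round(d["view"],3).tolist(),(d["depth"]>0).mean(),[k for k in d])
print(state())
E
```

```text
pics
side [[395.3896393735617, 0.0, 258.3842338492913], [0.0, 395.3896393735617, 190.36214010400957], [0.0, 0.0, 1.0]] [[0.844, -0.537, 0.003, -0.514], [0.378, 0.599, 0.706, -0.374], [-0.381, -0.594, 0.708, -1.04], [0.0, 0.0, 0.0, 1.0]] 0.9957224527994791 ['frame', 'depth', 'camera_matrix', 'view']
top [[413.94540068982, 0.0, 247.114108570937], [0.0, 413.94540068982, 188.52557835459456], [0.0, 0.0, 1.0]] [[0.081, -0.997, -0.002, -0.031], [0.977, 0.079, 0.2, -0.634], [-0.199, -0.018, 0.98, -1.2], [0.0, 0.0, 0.0, 1.0]] 0.9960428873697916 ['frame', 'depth', 'camera_matrix', 'view']
{'time': 0.1, 'joint_pos': array([ 1.09130507e+00,  9.18093622e-02,  1.23177677e+00, -2.76267950e-05,
        1.81975794e+00, -5.67210392e-02]), 'dq': array([ 0.0009877 , -0.00221176, -0.00253105, -0.00126757, -0.00044226,
       -0.00071045]), 'joint_torque': array([ 2.58410975e-03, -4.47854984e+01, -4.07571065e+01,  7.00620585e-02,
        2.84795609e-02, -9.83430391e-05]), 'ee_pos': array([0.24608297, 0.54694938, 0.22959809]), 'ee_rot': array([-2.19068367e-04,  2.09817615e-01,  9.77740150e-01, -8.47971458e-04]), 'ft_force': array([-0.52130716, -0.0443987 , -0.41800014]), 'moment': array([-0.05124586, -0.00080762, -0.0038234 ]), 'finger_force': 0.0, 'finger_gap': 0.08761217145783881}
```

View pics/top0.png

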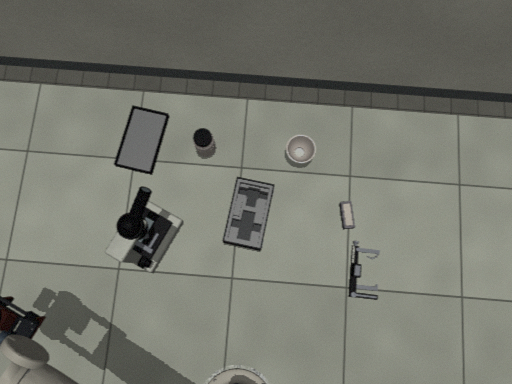

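View pics/side0.png

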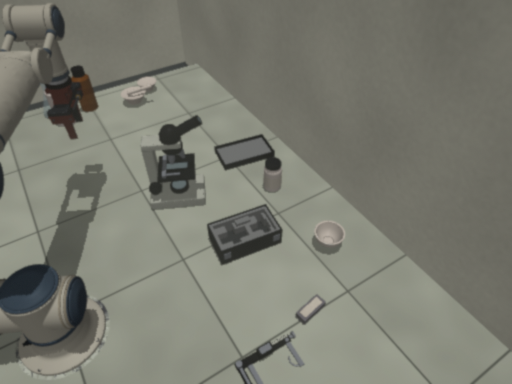

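The top view shows the microscope at (145,225) with its eyepiece at (145,192), the case at (249,213), the box at (347,214), and the mechanical stage at (362,270) with its arms to the right. The jar is at (204,142) and the mortar at (300,150). I'll measure from depth and crop the case and the stage.

```bash
cat > h.py <<'E'
import numpy as np,cv2
def cloud(d):
    K=d["camera_matrix"];V=d["view"];z=d["depth"]
    v,u=np.mgrid[:z.shape[0],:z.shape[1]]
    x=(u-K[0,2])/K[0,0]*z; y=(v-K[1,2])/K[1,1]*z
    c=np.stack([x,-y,-z],-1)
    R=V[:3,:3]
    return (c-V[:3,3])@R      # R^T (c-t)
def ray(d,uv,h):
    K=d["camera_matrix"];V=d["view"];uv=np.atleast_2d(uv).astype(float)
    r=np.stack([(uv[:,0]-K[0,2])/K[0,0],-(uv[:,1]-K[1,2])/K[1,1],-np.ones(len(uv))],-1)@V[:3,:3]
    o=-V[:3,:3].T@V[:3,3]
    return o+r*((h-o[2])/r[:,2])[:,None]
def project(d,P):
    K=d["camera_matrix"];V=d["view"];c=np.atleast_2d(P)@V[:3,:3].T+V[:3,3]
    return np.stack([K[0,0]*c[:,0]/-c[:,2]+K[0,2],K[1,1]*-c[:,1]/-c[:,2]+K[1,2]],-1)
E
python3 - <<'E'
from h import *
t=dict(np.load("pics/top0.npz"));s=dict(np.load("pics/side0.npz"))
def rect(P,name):
    r=cv2.minAreaRect((P[:,:2]*1000).astype(np.float32)); print(name,len(P),np.round(r[0],1),np.round(r[1],1),round(r[2],1))
for n,d,boxes in [("top",t,dict(case=(215,170,280,258),box=(335,195,360,235),st=(342,236,385,305))),("side",s,dict(case=(200,200,290,265),box=(290,290,332,328),st=(228,328,310,384)))]:
    W=cloud(d); 
    for k,(a,b,c,e) in boxes.items():
        P=W[b:e,a:c].reshape(-1,3)
        print(n,k,"bg z",np.round(np.percentile(P[:,2],[5,25,50,75,95,99])*1000,1))
        lo={"case":.053,"box":.012,"st":.003}[k]
        rect(P[P[:,2]>lo],n+k)
        if k=="st": rect(P[P[:,2]>.026],n+"housing")
    # eyepiece
    E=W.reshape(-1,3); m=(E[:,2]>.27)&(E[:,0]<.7)&(E[:,0]>.3)
    print(n,"high pts",m.sum())
# scope view points (top)
W=cloud(t);P=W[180:245,110:160].reshape(-1,3)
print(np.round(P[(P[:,2]>.27)].mean(0),3),np.round(P.max(0),3))
def crop(d,a,b,c,e,k):return cv2.resize(d["frame"][b:e,a:c],(k*(c-a),k*(e-b)),interpolation=cv2.INTER_CUBIC)
A=crop(t,215,165,285,260,6);B=crop(t,335,195,390,305,5);
H=600;A=cv2.resize(A,(410,550));B=cv2.resize(B,(275,550))
im=np.hstack([A,B]);cv2.imwrite("pics/c1.png",cv2.convertScaleAbs(im,alpha=1.8))
im=np.hstack([crop(t,100,175,190,275,4),cv2.resize(s["frame"][105:215,140:230],(360,400))])
cv2.imwrite("pics/c2.png",cv2.convertScaleAbs(im,alpha=1.8))
E
```

```text
top case bg z [-3.1  0.2  4.2 45.2 65.3 69.7]
topcase 997 [525.3  15. ] [120.9 278.2] 82.2
top box bg z [-3.5 -0.4  2.2 21.9 27.  30.2]
topbox 326 [ 480.3 -177.1] [ 86.6 391. ] 41.7
top st bg z [-3.8 -1.   1.2  4.3 18.4 36.4]
topst 973 [ 410.7 -213.1] [205.4 424.6] 4.6
tophousing 121 [ 364.5 -179.1] [ 93.3 342.7] 9.4
top high pts 1661
side case bg z [-3.5 -0.8  3.5 44.3 63.6 67. ]
sidecase 1006 [ 437.9 -313.7] [851.4 224. ] 68.8
side box bg z [-3.3 -1.3  0.4 14.8 24.9 26.9]
sidebox 408 [ 389.6 -457.8] [593.6  67.8] 38.7
side st bg z [-3.3 -1.3  0.1  2.5 21.1 35.4]
sidest 1042 [ 328.7 -481.6] [479.2 203.3] 56.3
sidehousing 187 [ 279.9 -473.4] [433.7  82.9] 52.1
side high pts 692
[0.498 0.281 0.316] [0.653 0.465 1.303]
```

View pics/c1.png

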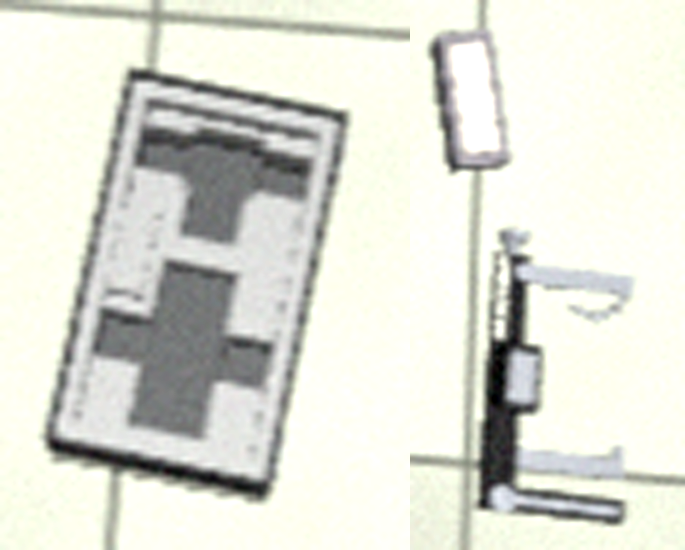

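View pics/c2.png

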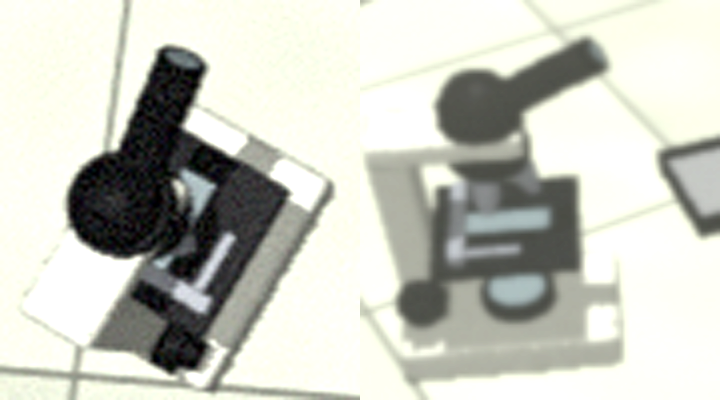

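The crops show the case's head bed at the far end (+x away from the robot) and its tongue on the left (+y). The stage's knob (-x) end is at the top with its arms to the right, so its yaw is about 180°. The eyepiece's bright end face is at top (145,190) and side (199,119). Next I'll take precise fits.

```bash
cat > m.py <<'E'
from h import *
t=dict(np.load("pics/top0.npz"));s=dict(np.load("pics/side0.npz"))
def big(mask):
    n,l,st,_=cv2.connectedComponentsWithStats(mask.astype(np.uint8)); return l==1+np.argmax(st[1:,4])
def rect(d,box,lo,hi,h,name,col=None):
    a,b,c,e=box;W=cloud(d);m=np.zeros(W.shape[:2],bool)
    z=cv2.medianBlur(W[...,2].astype(np.float32),3) if col is None else W[...,2]
    m[b:e,a:c]=((z>lo)&(z<hi))[b:e,a:c]
    if col is not None:m&=col
    m=big(m);cs,_=cv2.findContours(m.astype(np.uint8),cv2.RETR_EXTERNAL,cv2.CHAIN_APPROX_NONE)
    P=ray(d,max(cs,key=len)[:,0,:],h);r=cv2.minAreaRect((P[:,:2]*1000).astype(np.float32))
    print(name,np.round(r[0],1),np.round(r[1],1),round(r[2],1),np.round(cv2.boxPoints(r)).astype(int).tolist()); return m,P
for n,d,B in [("top",t,((215,170,280,258),(335,195,360,235),(342,236,385,305))),("side",s,((200,200,290,265),(290,290,332,328),(228,328,310,384)))]:
    rect(d,B[0],.054,.08,.066,n+"case")
    rect(d,B[1],.012,.04,.024,n+"box")
    rect(d,B[2],.027,.06,.034,n+"housing")
    rect(d,B[2],.0035,.06,.006,n+"stage")
    g=cv2.cvtColor(d["frame"],cv2.COLOR_BGR2HSV)
    W=cloud(d);a,b,c,e=B[2];P=W[b:e,a:c].reshape(-1,3);G=g[b:e,a:c,2].ravel()
    dark=(G<70)&(P[:,2]<.02)&(P[:,2]>0.002); mu=np.median(P[dark],0)
    l=cv2.fitLine(P[dark][:,:2].astype(np.float32),cv2.DIST_HUBER,0,.01,.01).ravel();print(n,"rail",dark.sum(),mu,np.degrees(np.arctan2(l[1],l[0])))
    a,b,c,e=(125,180,160,235) if n=="top" else (155,110,210,155)
    P=W[b:e,a:c].reshape(-1,3);P=P[(P[:,2]>.27)&(P[:,2]<.4)]
    # tube: split by z slabs
    for z0 in np.arange(.27,.36,.01):
        q=P[(P[:,2]>z0)&(P[:,2]<z0+.01)]
        if len(q)>3: print("  slab %.3f n%d"%(z0,len(q)),np.round(np.median(q,0),4))
    # bright face
    gg=g[b:e,a:c];print(n,"face V/Z patch")
    vz=W[b:e,a:c,2];V=gg[...,2]
    mm=(vz>.31)&(V>75) if n=="top" else (vz>.29)&(V>75)
    ys,xs=np.nonzero(mm);print(len(xs),xs.mean()+a if len(xs) else 0,ys.mean()+b if len(xs) else 0)
E
python3 m.py
```

```text
topcase [562.1  10. ] [119.  202.8] 82.5 [[454, -36], [655, -62], [670, 56], [469, 82]]
topbox [ 585.8 -295.5] [84.8 37.6] 9.8 [[541, -284], [547, -321], [631, -307], [624, -270]]
tophousing [ 418. -328.] [23.1 38.6] 83.3 [[397, -337], [436, -342], [439, -319], [400, -314]]
topstage [ 421.4 -354. ] [173.6  91.4] 1.0 [[334, -310], [335, -401], [509, -398], [507, -307]]
top rail 257 [ 0.38149392 -0.3258108   0.00984025] 0.6855634
  slab 0.270 n51 [0.4775 0.2764 0.2738]
  slab 0.280 n144 [0.4872 0.2841 0.2862]
  slab 0.290 n245 [0.4867 0.2915 0.295 ]
  slab 0.300 n119 [0.5293 0.2716 0.3049]
  slab 0.310 n119 [0.5437 0.2701 0.3147]
  slab 0.320 n40 [0.5521 0.2673 0.3225]
top face V/Z patch
6 150.33333333333334 199.83333333333334
sidecase [560.7   3.7] [126.9 204.1] 82.5 [[451, -46], [654, -72], [670, 53], [468, 80]]
sidebox [ 585.1 -301. ] [86.6 36.2] 9.5 [[539, -290], [545, -326], [631, -312], [625, -276]]
sidehousing [ 417.1 -332.6] [24.1 40.2] 88.9 [[397, -344], [437, -345], [437, -321], [397, -320]]
sidestage [ 421.7 -353.9] [ 87.4 171.9] 83.5 [[331, -388], [502, -407], [512, -320], [341, -301]]
side rail 263 [ 0.38476495 -0.3306942   0.00933224] -1.1581165
  slab 0.270 n92 [0.472  0.2759 0.2751]
  slab 0.280 n130 [0.4888 0.2799 0.2862]
  slab 0.290 n137 [0.486  0.2855 0.2944]
  slab 0.300 n81 [0.5345 0.2619 0.3042]
  slab 0.310 n55 [0.5462 0.2623 0.3135]
  slab 0.320 n10 [0.5533 0.2636 0.3209]
side face V/Z patch
44 187.5909090909091 123.11363636363636
```

```bash
cat > e.py <<'E'
from h import *
def axis(t,s):
    pl=[];ends=[]
    for n,d,(a,b,c,e) in [("top",t,(125,180,165,240)),("side",s,(160,108,212,155))]:
        W=cloud(d);r=np.hypot(W[...,0]-.487,W[...,1]-.288);m=np.zeros(r.shape,np.uint8)
        m[b:e,a:c]=((W[...,2]>.285)&(r>.042)&(W[...,2]<.4)&(W[...,0]<.66))[b:e,a:c]
        m=cv2.morphologyEx(m,cv2.MORPH_OPEN,np.ones((3,3)))
        ys,xs=np.nonzero(m);P=np.stack([xs,ys],-1).astype(np.float32)
        l=cv2.fitLine(P,cv2.DIST_L2,0,.01,.01).ravel();dr=l[:2]*(1 if (n=="top" and l[1]<0) or (n=="side" and l[0]>0) else -1)
        k=(P-l[2:])@dr; w=(P-l[2:])@np.array([-dr[1],dr[0]])
        print(n,len(P),"dir",dr,"width px",w.min(),w.max(),"end",l[2:]+dr*k.max(),"start",l[2:]+dr*k.min())
        o=-d["view"][:3,:3].T@d["view"][:3,3];p1,p2=ray(d,[l[2:],l[2:]+10*dr],.3)
        N=np.cross(p1-o,p2-o);pl.append((N/np.linalg.norm(N),o)); ends.append(l[2:]+dr*k.max())
    (n1,o1),(n2,o2)=pl;D=np.cross(n1,n2);D/=np.linalg.norm(D);D*=np.sign(D[2])
    X=np.linalg.lstsq(np.array([n1,n2,D]),np.array([n1@o1,n2@o2,D@np.array([.55,.26,.31])]),rcond=None)[0]
    print("axis dir",D,"az",np.degrees(np.arctan2(D[1],D[0])),"el",np.degrees(np.arcsin(D[2])),"pt",X)
    return X,D,ends
if __name__=="__main__":
    t=dict(np.load("pics/top0.npz"));s=dict(np.load("pics/side0.npz"))
    X,D,ends=axis(t,s)
    for d,uv in [(t,(145.5,189.5)),(s,(199.2,119.3)),(t,ends[0]),(s,ends[1])]:
        L=np.linspace(-.1,.15,2501)[:,None]*D+X; q=project(d,L);i=np.argmin(np.linalg.norm(q-uv,axis=1));print("face/end",L[i],np.linalg.norm(q[i]-uv))
    c=ray(t,[(147.5,202.5),(182.5,221.25),(153.75,271.25)],.03);print(np.round(c,3),np.degrees(np.arctan2(*(c[1]-c[2])[[1,0]])))
    print(project(t,[[.487,.288,.265]]))
    T=t["frame"][184:200,138:153].max(2);print(T)
E
python3 e.py
```

```text
top 234 dir [ 0.44301823 -0.8965126 ] width px -6.8638415 6.964009 end [147.11617 187.06909] start [138.6118  204.27895]
side 156 dir [ 0.8324161  -0.55415106] width px -5.7381063 5.352052 end [199.88062 118.31851] start [186.02821  127.540245]
axis dir [ 0.68046565 -0.42878455  0.59423086] az -32.21642444145631 el 36.4578210882457 pt [0.55716198 0.26574322 0.30594286]
face/end [0.5617211  0.26287036 0.30992421] 0.37230564149408996
face/end [0.56294594 0.26209855 0.31099382] 0.43985941635227593
face/end [0.56743701 0.25926857 0.31491575] 0.003486398155164598
face/end [0.56546366 0.26051205 0.31319248] 0.014199222794038733
[[0.572 0.327 0.03 ]
 [0.523 0.212 0.03 ]
 [0.365 0.281 0.03 ]] -23.80708303346366
[[136.41363147 221.37255213]]
[[145 151 145 150 146 149 148 146 151 147 145 148 151 152 149]
 [148 149 148 149 149 149 149 149 150 150 147 150 147 151 150]
 [150 149 126  91  87  98 117 128 146 146 153 148 147 145 146]
 [135  96  44  32  43  46  50  59  83 114 144 149 149 146 147]
 [129  63  19  42  66  66  65  63  63  54  72 115 148 155 149]
 [125  47   5  26  53  70  69  66  66  60  54  60 109 143 151]
 [ 96  27   5   7  31  52  69  69  68  75  64  53  62 116 148]
 [ 54  20  13  16  14  21  32  47  62  68  65  50  27  80 130]
 [ 30   1   9   5   1  19   2  22  18  21  20  21  20  77 129]
 [ 15  21  22  15  12  21   5  18   0   4   2   4  41 101 144]
 [ 18  10  16  17  14   7  13  16  17  18   4  19  72 128 150]
 [ 16  15  21  15   6  11  16   6   8  20  11  33 100 146 149]
 [ 13  21   7   7  20  21  17  20  15   6   0  34 105 153 147]
 [ 20  16  12   9  18  12  18   5  15  12  22  80 128 151 149]
 [ 13  22  20  12  26  22  19  24  16  17  40 106 146 146 149]
 [ 13  25  31   6  11  21  17  17   9   8  58 117 151 151 148]]
```

```bash
cat >> h.py <<'E'
from scipy.spatial.transform import Rotation as R_
def quat(z,y):
    z=np.array(z,float);z/=np.linalg.norm(z);y=np.array(y,float);y-=z*(y@z);y/=np.linalg.norm(y)
    q=R_.from_matrix(np.stack([np.cross(y,z),y,z],1)).as_quat();return np.r_[q[3],q[:3]]
def down(az):  # az (deg): direction of finger line
    a=np.radians(az);return quat([0,0,-1],[np.cos(a),np.sin(a),0])
E
cat > ik.py <<'E'
from bench import *; from h import *
az=-23.4;D=np.array([np.cos(np.radians(az))*.866,np.sin(np.radians(az))*.866,.5])
hz=np.array([.5*np.cos(np.radians(az)),.5*np.sin(np.radians(az)),-.866]);C=np.array([.5515,.267,.303])
for n,p,q in [("box",(.5855,-.298,.012),99.7),("boxhi",(.5855,-.298,.4),99.7),("boxpl",(.525,.015,.031),82.6),("eppl",(.62,0,.025),82.6),
  ("st",(.4175,-.33,.021),0),("stpl",(.561,-.02,.066),-7.4),("ep",C+.009*hz,None),("ephi",C+.06*D+.009*hz,None)]:
    for f in (0,180):
        if q is None: o=quat(hz,R_.from_rotvec(hz*np.radians(f)).apply([-np.sin(np.radians(az)),np.cos(np.radians(az)),0]))
        else:o=down(q+f)
        j=inverse_kinematics(p,o);print(n,f,None if j is None else np.round(j,2))
E
python3 ik.py
```

```text
box 0 [-0.52  0.31  1.38 -0.    1.46 -2.26]
box 180 [-0.52  0.31  1.38 -0.    1.46  0.88]
boxhi 0 [-0.52  0.39  0.57 -0.    2.18 -2.26]
boxhi 180 [-0.52  0.39  0.57 -0.    2.18  0.88]
boxpl 0 [-0.04 -0.06  1.73 -0.    1.46 -1.48]
boxpl 180 [-0.04 -0.06  1.73 -0.    1.46  1.66]
eppl 0 [-0.05  0.2   1.48 -0.    1.46 -1.5 ]
eppl 180 [-0.05  0.2   1.48 -0.    1.46  1.65]
st 0 [-0.73 -0.03  1.73 -0.    1.44 -0.73]
st 180 [-0.73 -0.03  1.73 -0.    1.44  2.41]
stpl 0 [-0.1   0.02  1.6  -0.    1.52  0.03]
stpl 180 None
ep 0 [ 0.63 -0.12  1.41 -0.45  1.57 -0.6 ]
ep 180 [ 0.63 -0.12  1.41 -0.45  1.57  2.54]
ephi 0 [ 0.55 -0.04  1.28 -0.42  1.58 -0.69]
ephi 180 [ 0.55 -0.04  1.28 -0.42  1.58  2.45]
```

Run:
```python
from bench import *; from h import *
s=state();p=s["ee_pos"];move_l([p[0],p[1],.44],.4)
move_to([.5855,-.298,.42],down(279.7));print(state()["time"])
move_l([.5855,-.298,.06],.35);move_l([.5855,-.298,.012],.08)
close();s=state();print(s["time"],s["finger_gap"],s["finger_force"],s["ft_force"],s["ee_pos"])
move_l([.5855,-.298,.15],.2)
case=np.array([.5617,.0085]);a=np.radians(-7.4);bx=case+-.037*np.array([np.cos(a),np.sin(a)])
move_to([*bx,.15],down(262.6));s=state();print(s["time"],s["finger_gap"],s["ee_pos"])
for n in ["side","top"]:
    d=get_image(n); np.savez(f"pics/{n}1.npz",**d)
t=np.load("pics/top1.npz")["frame"][160:290,200:340];u=np.load("pics/side1.npz")["frame"][150:280,180:320]
cv2.imwrite("pics/v1.png",cv2.convertScaleAbs(cv2.resize(np.hstack([t,u]),(784,364),interpolation=cv2.INTER_CUBIC),alpha=1.6))
```

```text
4.1083
7.2167 0.03381309353599211 30.00008314847946 [ 0.02517268  0.47999679 -0.23060698] [ 0.58551207 -0.29796572  0.01200568]
9.2667 0.033804024686466816 [0.52513424 0.01260144 0.14955851]
```

View pics/v1.png

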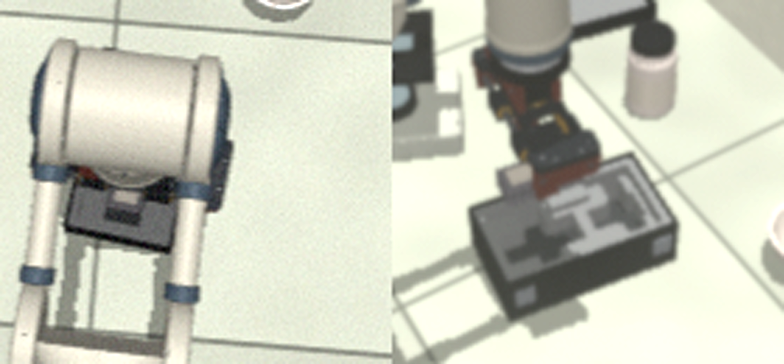

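The box is held: its label end is visible beside the fingers at side px (224,214) and top px (245,231), level above the oblong bed. I'll use the known TCP position to get each camera's bias.

Run:
```python
from h import *
a=np.radians(-7.4);ux=np.array([np.cos(a),np.sin(a)]);uy=np.array([-ux[1],ux[0]]);tcp=np.array([.52513,.0126])
for n,(b0,b1,c0,c1) in [("top",(222,245,232,262)),("side",(204,226,214,240))]:
    d=dict(np.load(f"pics/{n}1.npz"));W=cloud(d);m=np.zeros(W.shape[:2],bool)
    z=W[...,2];q=(W[...,:2]-tcp);X=q@ux;Y=q@uy
    m[b0:b1,c0:c1]=((z>.15)&(z<.172))[b0:b1,c0:c1]; m&=(X<-.012)&(X>-.06)&(abs(Y)<.03)
    ys,xs=np.nonzero(m);P=ray(d,np.stack([xs,ys],-1),.162);x=(P[:,:2]-tcp)@ux;y=(P[:,:2]-tcp)@uy
    print(n,len(xs),"x",np.round(np.percentile(x,[0,3,50])*1e3,1),"y",np.round(np.percentile(y,[0,3,50,97,100])*1e3,1),"z",np.median(z[m]))
    for x0 in np.arange(-.05,-.01,.006):
        k=(x>x0)&(x<x0+.006)
        if k.sum()>3:print("  ",round(x0,3),k.sum(),np.round([y[k].min()*1e3,y[k].max()*1e3],1))
```

```text
top 94 x [-41.5 -41.  -31. ] y [-17.9 -17.2  -1.4  14.7  16.1] z 0.16215689313404652
   -0.044 18 [-17.9  16.1]
   -0.038 25 [-16.7  14.6]
   -0.032 27 [-17.7  15.8]
   -0.026 24 [-17.2  14.2]
side 119 x [-43.  -42.1 -27.5] y [-29.3 -27.4  -7.2  11.9  13.1] z 0.16018499889797488
   -0.044 19 [-26.7  10.7]
   -0.038 26 [-27.9  13.1]
   -0.032 21 [-24.6  13.1]
   -0.026 24 [-29.2  11.9]
   -0.02 24 [-29.3  13.1]
   -0.014 5 [-14.2   7.1]
```

```bash
cat >> h.py <<'E'
CASE=np.array([.562,.011]);YAW=-7.4
def cw(x,y): # case mm -> world xy
    a=np.radians(YAW);return CASE+np.array([x*np.cos(a)-y*np.sin(a),x*np.sin(a)+y*np.cos(a)])/1000
def lower(xy,z0,z1,step=.004,fmax=6):
    from bench import move_l,state
    f0=state()["ft_force"].copy()
    for z in np.r_[np.arange(z0-step,z1,-step),z1]:
        move_l([*xy,z],.05);f=state()["ft_force"]-f0
        if np.linalg.norm(f)>fmax: print("contact z",z,np.round(f,1));return z
    print("down",z1,np.round(f,1));return z1
E
python3 - <<'E'
from bench import *; from h import *
b=cw(-37,0);move_l([*b,.15],.1);move_l([*b,.07],.15);
z=lower(b,.07,.0315);s=state();print(s["time"],s["finger_gap"],s["ee_pos"],s["moment"])
E
```

```text
down 0.0315 [-0.1  0.4 -0.1]
12.8 0.03404208617311181 [0.52517749 0.01575825 0.0313012 ] [0.05249611 0.16305013 0.03970592]
```

```bash
python3 - <<'E'
from bench import *; from h import *
b=cw(-37,0);gripper_open();s=state();print(s["time"],s["finger_gap"],s["ft_force"])
move_l([*b,.075],.1);print(state()["ft_force"],state()["finger_gap"]);move_l([*b,.42],.4)
az=np.radians(-23.4)
D=np.array([np.cos(az)*.866,np.sin(az)*.866,.5]);hz=np.array([.5*np.cos(az),.5*np.sin(az),-.866]);C=np.array([.5515,.267,.303])
o=quat(hz,[-np.sin(az),np.cos(az),0])
move_to(C-.12*hz,o);s=state();print(s["time"],s["ee_pos"])
for n in ["side","top"]:
    d=get_image(n); np.savez(f"pics/{n}2.npz",**d)
u=np.load("pics/side2.npz")["frame"][50:260,110:290]
cv2.imwrite("pics/v2.png",cv2.convertScaleAbs(cv2.resize(u,(510,595),interpolation=cv2.INTER_CUBIC),alpha=1.6))
E
python3 - <<'E'
import sys;sys.path.insert(0,".")
from h import *
# triangulate face from initial pictures with bias corrections
t=dict(np.load("pics/top0.npz"));s=dict(np.load("pics/side0.npz"))
S=s["frame"][112:128,190:207].max(2);print(S)
A=[];B=[]
for d,uv,off in [(t,(145.3,189),1e-3*np.array([.3,1,0])),(s,(199.2,119.3),1e-3*np.array([.5,4,0]))]:
    o=-d["view"][:3,:3].T@d["view"][:3,3];r=ray(d,[uv],.3)[0]-o;r/=np.linalg.norm(r);M=np.eye(3)-np.outer(r,r);A.append(M);B.append(M@(o+off))
F=np.linalg.lstsq(np.vstack(A),np.hstack(B),rcond=None)[0];print("face",F,"res",[np.linalg.norm(m@F-b) for m,b in zip(A,B)])
E
```

```text
13.475 0.07075847196255514 [-0.15558041 -2.65794264  0.05521206]
[  1.8325746   -0.31351069 -35.291493  ] 0.07520862520051196
17.0417 [0.49654574 0.29048976 0.40652813]
[[128 128 130 134 139 140 142 144 145 146 146 146 146 145 145 145 145]
 [124 133 138 142 144 144 144 144 145 145 145 145 145 145 145 145 144]
 [124 133 139 142 140 133 130 132 141 144 145 145 145 144 145 145 144]
 [125 127 131 128 121 101  92 101 127 141 145 145 144 145 145 145 144]
 [132 120 111  96  84  65  58  71 101 128 141 145 146 145 146 146 145]
 [128 107  83  63  53  48  50  64  83 104 129 142 146 145 146 146 146]
 [100  75  57  49  46  45  50  62  78  88 109 137 145 146 147 147 147]
 [ 64  52  48  47  46  45  48  57  73  80  96 128 144 147 147 148 148]
 [ 48  48  47  48  46  45  46  50  63  74  85 110 138 147 148 148 148]
 [ 48  48  48  47  47  46  45  46  52  62  74  95 131 146 149 149 149]
 [ 47  47  47  47  47  46  45  44  46  50  61  83 122 143 149 149 149]
 [ 46  47  46  47  46  46  45  44  43  46  54  81 119 144 149 149 150]
 [ 46  46  45  46  46  46  46  46  48  54  70  99 127 145 149 150 150]
 [ 46  45  46  46  46  46  48  56  69  82 100 125 140 147 150 150 151]
 [ 45  46  45  46  48  55  69  89 110 121 121 130 140 146 149 150 150]
 [ 45  47  49  57  67  83 108 128 143 145 134 128 134 142 147 149 150]]
face [0.56363537 0.26533269 0.31002782] res [np.float64(0.0001312085271076102), np.float64(0.0001312085271073378)]
```

View pics/v2.png

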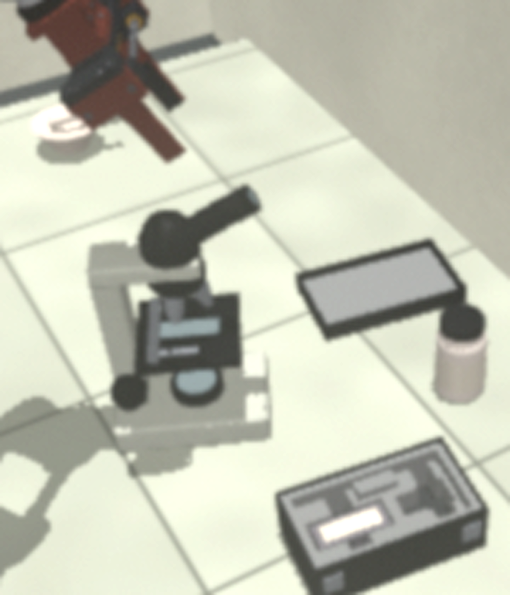

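The side view shows the box lying flat in its bed, with its label at (350,522), and the gripper above the eyepiece at (250,200). Next I'll grasp it.

```bash
cat > ep.py <<'E'
from h import *
az=np.radians(-23.4)
D=np.array([np.cos(az)*.866,np.sin(az)*.866,.5]);hz=np.array([.5*np.cos(az),.5*np.sin(az),-.866]);C=np.array([.5525,.2701,.303])
L=np.array([-np.sin(az),np.cos(az),0]);o=quat(hz,L)
E
python3 - <<'E'
from bench import *; from ep import *
move_l(C-.12*hz,.15);move_l(C+.009*hz,.12)
f0=state()["ft_force"].copy()
close();s=state();f=s["ft_force"]-f0;print(s["time"],s["finger_gap"],s["finger_force"],np.round(f,1),"lat",f@L,"ax",f@D)
p=C+.009*hz
for i in range(1,5):
    move_l(p+D*.01*i,.06);f=state()["ft_force"]-f0;print(i,"lat %.1f ax %.1f n %.1f"%(f@L,f@D,f@hz),state()["finger_gap"])
    if np.linalg.norm(f)>35:break
E
```

```text
19.525 0.03155078425243466 29.989389181137085 [-1.  -5.1  1.1] lat -5.0888548199597 ax 1.527995881769352
1 lat -4.0 ax -0.0 n -2.4 0.03142286199266034
2 lat -2.0 ax 0.5 n -1.1 0.0314300879747821
3 lat 0.3 ax -0.5 n 1.0 0.03125506199399392
4 lat -0.2 ax -1.6 n 1.2 0.031313911189916464
```

Run:
```python
from bench import *; from ep import *
p=C+.009*hz;move_l(p+D*.06,.15)
b=cw(65,0);move_to([*b,.16],down(82.6));s=state();print(s["time"],s["finger_gap"],s["ee_pos"],s["joint_pos"])
for n in ["side","top"]:
    d=get_image(n); np.savez(f"pics/{n}3.npz",**d)
u=np.load("pics/side3.npz")["frame"][110:270,180:320];t=np.load("pics/top3.npz")["frame"][120:280,180:320]
cv2.imwrite("pics/v3.png",cv2.convertScaleAbs(cv2.resize(np.hstack([t,u]),(790,451),interpolation=cv2.INTER_CUBIC),alpha=1.6))
```

```text
22.2167 0.03129675050853415 [0.62660224 0.00372001 0.16074358] [-4.83688581e-02  1.58607297e-01  1.28104888e+00  3.50930577e-05
  1.70057588e+00 -1.49071200e+00]
```

View pics/v3.png

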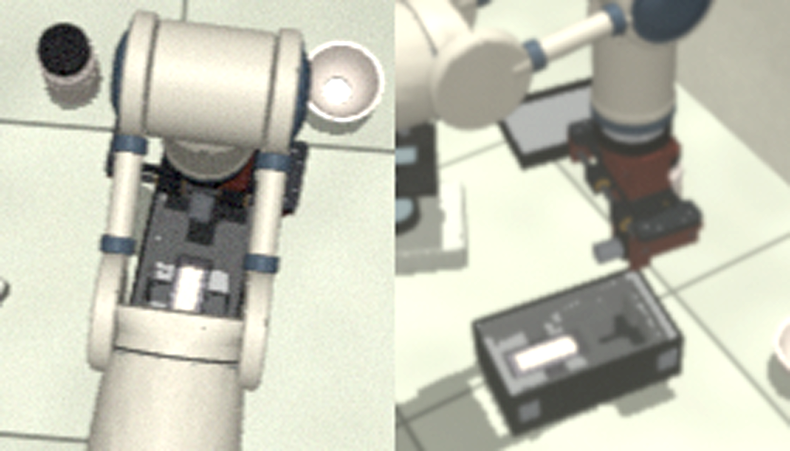

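The barrel protrudes from the fingers at side px (252,199) and looks level. The box lies flat with its label at about (272,234). I'll check the barrel's axial position and its tilt.

Run:
```python
from h import *
d=dict(np.load("pics/side3.npz"));W=cloud(d)+np.array([0,.004,0]);tcp=np.array([.6266,.0037])
a=np.radians(YAW);ux=np.array([np.cos(a),np.sin(a)]);uy=np.array([-ux[1],ux[0]])
X=(W[...,:2]-tcp)@ux*1e3;Y=(W[...,:2]-tcp)@uy*1e3;z=W[...,2]*1e3
m=np.zeros(X.shape,bool);m[190:210,244:266]=True;m&=(z>145)&(z<200)&(abs(Y)<25)&(X>-50)&(X<-12)
for x0 in range(-50,-12,4):
    k=m&(X>x0)&(X<x0+4)
    if k.sum()>2:print(x0,k.sum(),"ztop",np.round(np.percentile(z[k],[10,50,90,97]),1),"Y",np.round(np.percentile(Y[k],[3,50,97]),1))
d=dict(np.load("pics/top3.npz"));W=cloud(d)+np.array([0,.001,0])
X=(W[...,:2]-tcp)@ux*1e3;Y=(W[...,:2]-tcp)@uy*1e3;z=W[...,2]*1e3
m=(z>165)&(z<195)&(abs(Y)<25)&(X>-50)&(X<-12)
for x0 in range(-50,-12,4):
    k=m&(X>x0)&(X<x0+4)
    if k.sum()>2:print("t",x0,k.sum(),"ztop",np.round(np.percentile(z[k],[10,50,90]),1),"Y",np.round(np.percentile(Y[k],[3,50,97]),1))
```

```text
-42 15 ztop [164.5 172.3 177.3 179.1] Y [-8.6  1.3  9.2]
-38 13 ztop [170.  179.1 182.3 183.6] Y [-8.9 -2.   6.8]
-34 10 ztop [172.1 178.7 181.9 183.7] Y [-11.4  -6.    3.2]
-30 9 ztop [172.5 178.8 182.  182.8] Y [-10.8  -5.1   7.3]
-26 10 ztop [169.2 178.  181.8 182.4] Y [-9.3 -5.7  5. ]
-22 9 ztop [170.2 178.5 183.1 184.3] Y [-7.9 -2.9  0.9]
-18 12 ztop [164.9 177.  183.2 183.3] Y [-10.9  -5.5   7.9]
-14 18 ztop [165.  180.4 185.2 185.9] Y [-11.8  -4.   19.3]
t -42 14 ztop [170.1 178.5 185. ] Y [-9.4  0.7  9.5]
t -38 11 ztop [179.3 182.1 185. ] Y [-9.1 -0.9  9.3]
t -34 10 ztop [176.6 180.9 183.7] Y [-9.2 -1.5 10.1]
t -30 12 ztop [175.9 182.  183.7] Y [-10.    1.7  10.8]
t -26 13 ztop [172.9 181.2 184.6] Y [-9.2  1.  11.3]
t -22 11 ztop [175.9 181.1 184.5] Y [-9.5 -0.7  9.6]
t -18 10 ztop [175.4 180.6 181.8] Y [-7.9  1.4 11.6]
```

Run:
```python
from bench import *; from h import *
b=cw(65.5,0);move_l([*b,.08],.15)
z=lower(b,.08,.0185,fmax=5);s=state();print(s["time"],s["finger_gap"],s["ee_pos"])
```

```text
contact z 0.0185 [-2.   0.5  5.3]
27.0 0.03142821130255849 [0.62726996 0.00253875 0.01940083]
```

Run:
```python
from bench import *; from h import *
b=cw(65.5,0);gripper_open();s=state();print(s["time"],s["finger_gap"],s["ft_force"])
move_l([*b,.08],.1);move_l([*b,.2],.4)
g=[.4178,-.3285]
move_to([*g,.15],down(180));s=state();print(s["time"],s["joint_pos"])
for n in ["side","top"]:
    d=get_image(n); np.savez(f"pics/{n}4.npz",**d)
u=np.load("pics/side4.npz")["frame"][190:280,195:300];t=np.load("pics/top4.npz")["frame"][170:260,200:305]
cv2.imwrite("pics/v4.png",cv2.convertScaleAbs(cv2.resize(np.hstack([t,u]),(798,342),interpolation=cv2.INTER_CUBIC),alpha=1.7))
d=dict(np.load("pics/top4.npz"));W=cloud(d)+[0,.001,0]
a=np.radians(YAW);ux=np.array([np.cos(a),np.sin(a)]);uy=np.array([-ux[1],ux[0]])
X=(W[...,:2]-CASE)@ux*1e3;Y=(W[...,:2]-CASE)@uy*1e3;z=W[...,2]*1e3
for n,x0,x1,y in [("box",-72,-2,10),("barrel",30,42,3),("head",54,76,3),("ledge",10,20,20),("ins",-70,-60,54)]:
    k=(X>x0)&(X<x1)&(abs(Y)<y) if n!="ledge" else (X>11)&(X<19)&(abs(Y)<20)
    print(n,k.sum(),np.round(np.percentile(z[k],[10,50,90]),1))
for lo,hi in [(-76,-50),(-24,2)]:
    k=(X>lo)&(X<hi)&(abs(Y)<14);print("box z",lo,np.median(z[k]))
```

```text
27.6583 0.0673000661144233 [ 1.34742311 -1.95501298 -2.57070771]
32.1333 [-7.30064850e-01 -9.46774297e-02  1.55869169e+00  5.83671947e-05
  1.67764040e+00  2.41098810e+00]
box 149 [40.5 43.7 46.9]
barrel 6 [35.8 39.8 42.5]
head 12 [42.9 43.7 46.1]
ledge 32 [42.6 45.3 47.9]
ins 117 [40.9 45.4 59.9]
box z -76 44.315707054608765
box z -24 43.36283073921187
```

View pics/v4.png

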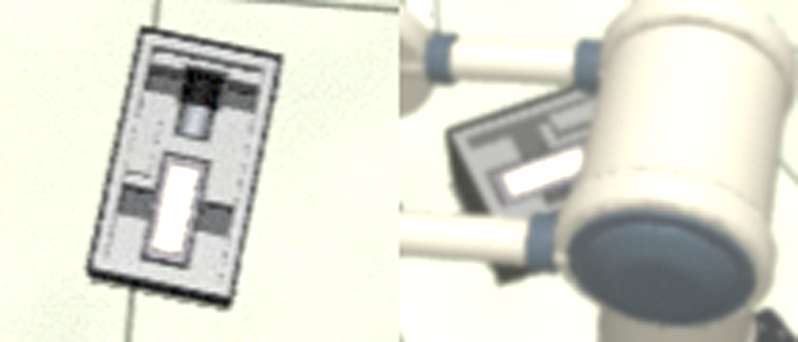

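Both parts are home: the box is centred with its top at 43.7 mm, and the eyepiece head's top is at 43.7 mm. Next is the stage.

Run:
```python
from bench import *; from h import *
g=[.418,-.328];move_l([*g,.06],.2);z=lower(g,.06,.021,.008,fmax=5)
close();s=state();print(s["time"],s["finger_gap"],s["finger_force"],s["ft_force"],s["ee_pos"])
move_l([*g,.03],.04);move_l([*g,.16],.2);
b=cw(5,-29);q=down(-7.4);j=inverse_kinematics([*b,.2],q);print(j)
move_to([*b,.2],q);s=state();print(s["time"],s["finger_gap"],s["ee_pos"],s["moment"],s["ft_force"])
for n in ["side","top"]:
    d=get_image(n); np.savez(f"pics/{n}5.npz",**d)
u=np.load("pics/side5.npz")["frame"][130:280,180:320];t=np.load("pics/top5.npz")["frame"][130:280,180:320]
cv2.imwrite("pics/v5.png",cv2.convertScaleAbs(cv2.resize(np.hstack([t,u]),(790,423),interpolation=cv2.INTER_CUBIC),alpha=1.7))
```

```text
down 0.021 [-0.4  0.1 -1. ]
35.1583 0.039926855383649186 29.81511801481247 [-0.59882746 -0.50487767  0.22152927] [ 0.41790209 -0.32800045  0.02100638]
[-9.30331114e-02 -1.13488876e-02  1.38994576e+00 -4.44089210e-16
  1.76299578e+00  3.61212532e-02]
38.375 0.04009270229262868 [ 0.56309107 -0.01876805  0.19959925] [-0.10268835  0.13108304 -0.00842863] [ 0.23589098 -0.10851826 -2.59451982]
```

View pics/v5.png

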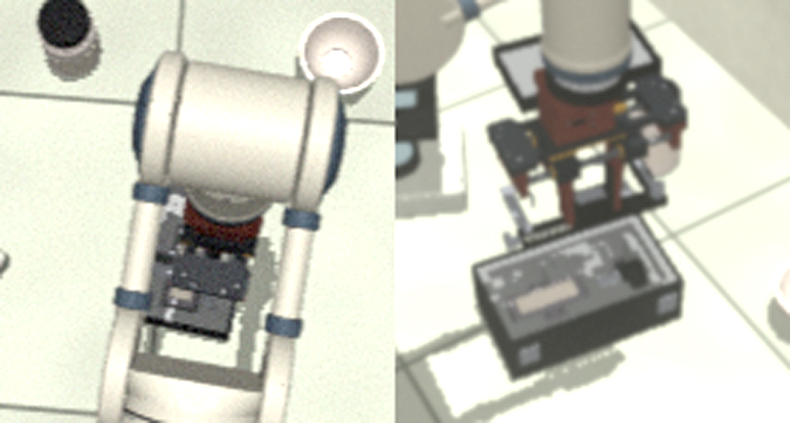

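The stage is held with its rail on the near side, side px (225–275, 200–215), and its arms away (+y). I'll check its tilt and its offset in the hand.

```bash
cat > st.py <<'E'
from h import *
import sys
def run(tag,tcp):
  a=np.radians(YAW);ux=np.array([np.cos(a),np.sin(a)]);uy=np.array([-ux[1],ux[0]])
  d=dict(np.load(f"pics/side{tag}.npz"));W=cloud(d)+[.0005,.004,0]
  X=(W[...,:2]-tcp[:2])@ux*1e3;Y=(W[...,:2]-tcp[:2])@uy*1e3;z=(W[...,2]-tcp[2]+.021)*1e3
  # z relative to nominal underside
  m=(z>-12)&(z<30)&(X>-95)&(X<95)&(Y>-25)&(Y<85)
  for n,x0,x1 in [("arm-",-73,-57),("rail",-55,-22),("rail+",22,38),("arm+",39,55),("yslide",63,81),("end+",82,95),("knob-",-95,-76)]:
    for y0 in range(-24,84,12):
        k=m&(X>x0)&(X<x1)&(Y>=y0)&(Y<y0+12)
        if k.sum()>3:print(n,y0,k.sum(),"z",np.round(np.median(z[k]),1),"X",np.round(np.percentile(X[k],[3,97]),0),"Y",np.round(np.percentile(Y[k],[3,97]),1))
if __name__=="__main__":run(sys.argv[1],np.array(eval(sys.argv[2])))
E
python3 st.py 5 "[.56309,-.01877,.1996]"
```

```text
arm- -12 27 z 8.2 X [-73. -57.] Y [-10.1  -1. ]
arm- 0 21 z 11.5 X [-72. -59.] Y [0.2 8.8]
arm- 12 7 z 6.0 X [-69. -61.] Y [16.9 22.8]
arm- 24 15 z 4.7 X [-69. -59.] Y [25.3 34.9]
arm- 36 13 z 3.9 X [-69. -59.] Y [37.5 47.3]
arm- 48 15 z 3.9 X [-69. -57.] Y [48.6 59.9]
arm- 60 13 z 4.3 X [-68. -58.] Y [60.4 70.9]
arm- 72 7 z 3.6 X [-68. -59.] Y [72.7 78.7]
rail -12 68 z 9.5 X [-54. -24.] Y [-11.3  -1.4]
rail 0 32 z 9.7 X [-53. -28.] Y [1. 9.]
rail 36 4 z 3.2 X [-46. -43.] Y [41.7 45.3]
rail+ -24 4 z 8.4 X [26. 37.] Y [-14.1 -12.5]
rail+ -12 33 z 9.6 X [22. 37.] Y [-11.8  -2.3]
arm+ -24 8 z 4.7 X [40. 54.] Y [-14.3 -12.2]
arm+ -12 21 z 9.0 X [41. 55.] Y [-11.9  -2. ]
arm+ 0 11 z 8.5 X [41. 54.] Y [1.6 6.9]
arm+ 12 13 z 4.2 X [42. 54.] Y [13.2 23.5]
arm+ 24 5 z 4.4 X [47. 54.] Y [24.4 34.1]
yslide -24 12 z 6.7 X [64. 79.] Y [-14.7 -12.3]
yslide -12 38 z 16.5 X [64. 78.] Y [-11.8  -1.6]
yslide 0 9 z 20.4 X [64. 78.] Y [ 0.4 11. ]
yslide 12 15 z 10.2 X [66. 79.] Y [12.9 22.2]
yslide 24 19 z 9.0 X [66. 80.] Y [24.2 35. ]
yslide 36 19 z 10.0 X [66. 79.] Y [36.3 47.2]
knob- -12 15 z 9.5 X [-89. -79.] Y [-6.4 -1.3]
knob- 0 12 z 10.9 X [-89. -78.] Y [0.3 8.6]
```

Run:
```python
from h import *
tcp=np.array([.56309,-.01877,.1996]);a=np.radians(YAW);ux=np.array([np.cos(a),np.sin(a)]);uy=np.array([-ux[1],ux[0]])
d=dict(np.load("pics/side5.npz"));W=cloud(d)+[.0005,.004,0]
X=(W[...,:2]-tcp[:2])@ux*1e3;Y=(W[...,:2]-tcp[:2])@uy*1e3;z=(W[...,2]-tcp[2]+.021)*1e3
for n,x0,x1 in [("housing",-18,18),("fing-",-32,-22),("fing+",22,32)]:
  for z0 in range(2,60,6):
    k=(abs(Y)<40)&(X>x0)&(X<x1)&(z>z0)&(z<z0+6)
    if k.sum()>2:print(n,z0,k.sum(),np.round(np.percentile(Y[k],[5,25,50,75,95]),1))
# case +y / -y inner structure seen in same view: shell top rim
d=dict(np.load("pics/top4.npz"));W=cloud(d)+[.0003,.001,0]
X=(W[...,:2]-CASE)@ux*1e3;Y=(W[...,:2]-CASE)@uy*1e3;z=W[...,2]*1e3
k=(abs(X)<130)&(abs(Y)<80)&(z>55)&(z<75)
m=k.astype(np.uint8);cs,_=cv2.findContours(cv2.morphologyEx(m,cv2.MORPH_CLOSE,np.ones((3,3))),cv2.RETR_EXTERNAL,cv2.CHAIN_APPROX_NONE)
P=ray(d,max(cs,key=len)[:,0,:],.066)+[.0003,.001,0];r=cv2.minAreaRect((P[:,:2]*1000).astype(np.float32));print(r)
```

```text
housing 2 17 [-12.3 -11.2 -10.5  -9.4  -7.8]
housing 8 25 [-11.3  -9.4  -8.3  -7.   -6. ]
housing 14 20 [-9.9 -8.6 -7.7 -6.6 -5.1]
housing 20 17 [-9.5 -8.7 -7.5 -6.7 -5.8]
housing 26 25 [-8.8 -7.5 -5.8 -2.6 12.1]
housing 32 60 [-8.7 -4.5  1.1  5.9 11.1]
fing- 2 5 [-10.8 -10.6 -10.5  -9.5  -7.4]
fing- 8 13 [-10.6  -8.   -4.5   2.7   7.5]
fing- 14 6 [-10.2  -8.5  -5.3   2.   10. ]
fing- 20 8 [-10.5  -9.4  -3.6   2.5   6.7]
fing- 26 8 [-10.7  -9.   -2.1   6.1   8.4]
fing- 32 7 [-9.5 -8.8 -6.9 -5.1  4.6]
fing- 38 5 [-10.4  -7.5  -7.4  -0.6   5. ]
fing- 44 8 [-8.6 -8.4 -8.2 -1.1  7.5]
fing- 50 7 [-8.9 -8.4 -7.8 -6.5  3.7]
fing- 56 7 [-10.4  -8.2  -7.2  -6.9  -2.7]
fing+ 2 3 [-11.9 -11.7 -11.5  -9.6  -8. ]
fing+ 8 6 [-12.8 -12.3 -10.9  -8.5  -7.4]
fing+ 14 6 [-10.4  -9.6  -7.7  -6.4  -5.7]
fing+ 26 4 [-10.9  -9.5  -8.3  -7.3  -6.2]
fing+ 32 4 [-10.  -10.   -9.4  -8.9  -8.7]
fing+ 38 4 [-8.2 -7.6 -7.1 -6.4 -5.7]
fing+ 44 5 [-8.3 -7.6 -6.7 -6.4 -5.6]
fing+ 50 7 [-9.2 -8.6 -8.2 -6.9 -4.6]
fing+ 56 5 [-9.  -8.9 -7.5 -6.5 -6.4]
((562.477783203125, 10.936412811279297), (117.98273468017578, 202.69613647460938), 82.52107238769531)
```

Run:
```python
from bench import *; from h import *
b=cw(4.7,-30.2);move_l([*b,.2],.1);move_l([*b,.095],.15)
z=lower(b,.095,.0665,.004,fmax=5);s=state();print(s["time"],s["ee_pos"],s["moment"],s["finger_gap"])
```

```text
down 0.0665 [ 0.8  1.5 -0.3]
41.575 [ 0.56280654 -0.01956224  0.06655733] [-0.04389027  0.05245549 -0.00911523] 0.04024205175767527
```

Run:
```python
from bench import *; from h import *
b=cw(4.7,-30.2);z=lower(b,.0665,.0658,.001,fmax=4);gripper_open();s=state();print(s["time"],s["finger_gap"],s["ft_force"])
move_l([*b,.12],.1);move_l([*b,.3],.4);move_to([.35,-.3,.35],down(-50));hold(.3);print(state()["time"])
for n in ["side","top"]:
    d=get_image(n); np.savez(f"pics/{n}6.npz",**d)
u=np.load("pics/side6.npz")["frame"][190:280,195:300];t=np.load("pics/top6.npz")["frame"][170:260,200:305]
cv2.imwrite("pics/v6.png",cv2.convertScaleAbs(cv2.resize(np.hstack([t,u]),(798,342),interpolation=cv2.INTER_CUBIC),alpha=1.8))
a=np.radians(YAW);ux=np.array([np.cos(a),np.sin(a)]);uy=np.array([-ux[1],ux[0]])
d=dict(np.load("pics/top6.npz"));W=cloud(d)+[.0003,.001,0]
X=(W[...,:2]-CASE)@ux*1e3;Y=(W[...,:2]-CASE)@uy*1e3;z=W[...,2]*1e3
for n,x0,x1,y0,y1 in [("housing",-12,22,-38,-20),("rail-",-64,-22,-38,-26),("rail+",32,64,-38,-26),("arm-",-65,-55,0,38),("arm+",47,57,0,38),("ysl near",72,82,-5,10),("ysl far",72,82,20,40)]:
    k=(X>x0)&(X<x1)&(Y>y0)&(Y<y1);print(n,k.sum(),np.round(np.median(z[k]),1))
k=(X>-20)&(X<32)&(Y>-48)&(Y<0)&(z>70)&(z<90);ys,xs=np.nonzero(k);P=ray(d,np.stack([xs,ys],-1),.079)[:,:2]+[.0003,.001]
q=(P-CASE)*1e3;print("housing X",np.percentile(q@ux,[2,98]),"Y",np.percentile(q@uy,[2,98]))
```

```text
down 0.0658 [-0.1 -0.3  0.6]
42.7 0.08772821364854384 [ 0.01060078  0.51038827 -0.13402621]
45.625
housing 69 79.7
rail- 56 55.6
rail+ 39 55.1
arm- 42 49.6
arm+ 46 49.1
ysl near 16 55.5
ysl far 40 51.9
housing X [-14.67730369  24.72694967] Y [-39.11964441 -18.24315785]
```

View pics/v6.png

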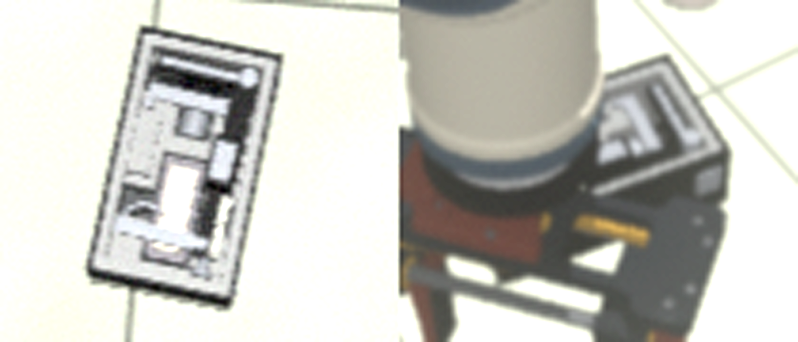

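The stage lies flat in the recess: rail tops are at about 55 mm, arms at about 49.5 mm, and the housing centre is at (5,-28.7) in the case frame. I'm handing it in.

```bash
python3 -c "
from bench import *
print(job_done())"
```

```text
the job is handed in; nothing more can be done
None
```

I packed the eyepiece, slide box and mechanical stage into the case and handed the job in at about 46 s. The final camera check showed the stage flat and home, and the other two were checked home before it covered them. The hand-in returned no verdict.

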